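Ready the battery vacuum pump

ROBOT

A 6-joint arm with a two-finger parallel gripper is mounted at the origin on the work surface. World frame = base frame: x ahead of the robot, y to its left, z up, the work surface at z = 0. Lengths are in m, angles in rad, forces in N, time in s.
With the tool pointing down it reaches from about 0.35 to 0.775 m from the base axis. Payload 5.5 kg.
Tool frame: the origin (TCP) lies between the finger pads; the fingertips stand 19 mm ahead of it and the grasp point (between the pads) is the TCP; z points along the fingers, y is the line along which they close (so a half turn about z gives the same grasp; the last joint's range is limited). The gripper opens to 85 mm and grips with 20 to 120 N. Pads are 22 mm wide; open, the fingers measure 114 mm over their backs; the gripper's body (76 mm by 85 mm) begins 54 mm behind the grasp point. The pads swing forward as they close: fully open they stand 13 mm farther back than shut.
Start: joints at [-0.14, 0.313, 0.046, 1.304, 0, 1.431], TCP at [0.575, -0, 0.23] pointing down, gripper open.
Joint ranges: [-2.76, 2.76], [-0.86, 1.69], [-1.03, 1.26], [-2.2, 2.34], [-1.47, 1.5], [-3.14, 3.14]. Speed limits (rad/s): [2.57, 2.57, 3.14, 3.14, 3.14, 3.14].

INTERFACE

Orientations are given as a unit quaternion [w, x, y, z].
In Python, from workcell import env gives the robot as it stands.
- The arm moves only by the shell command python3 -m pendant 'ROWS' [FORCE]. ROWS is JSON, a list of rows, each an object with "travel": the shift along the tool's x, y, z scaled (see below), a list of three; "rot": the turn, a rotation vector about the tool's x, y, z scaled (see below), a list of three; "fingers": the opening, from -1 (shut) to 1 (fully open). In form: [{"travel": [dx, dy, dz], "rot": [wx, wy, wz], "fingers": fingers}, ...]. A call has 1 to 10 rows; each row is the pose to reach, as a shift and turn from the pose commanded when the call began, along the tool's axes at that moment; what a row does not reach only later rows make up. The controller multiplies each number of a shift by 0.12 m and each number of a turn by 60 degrees. A row lasts 1/10 s, in which the tool goes at most 50 mm and 8.59 degrees, less where a joint would pass 70% of its speed; a pose out of reach is approached as far as the arm can. A call with a number of a shift or a turn outside -1 to 1 is refused whole. A call with a gripper value outside its range is refused whole. The fingers move at their own pace and stop on an object; FORCE is the grip in N (left out, the last holds). Time passes only in rows, so rows that repeat a pose let the fingers close. It gives the time, the measured TCP pose, the force, the opening and the grip force at its end, in the units of the state.
- env.get_state(): the state, without advancing time (a new reading comes with each control period).
- env.read_camera(name): name is "scene" or "side" or "wrist"; returns (picture, depth): 480x640x3 uint8, blue, green, red; 480x640 float32, m along the optical axis (not along the pixel's ray), 0 where there is no reading.
- env.camera_model(name): a dict with "fovy" (degrees; the focal length in pixels is half the picture's height over the tangent of half this angle, whatever the lens; pixels are square), "cx", "cy" (the principal point, pixels), "k1" (the pictures are not rectified: a ray, as slopes to the right and down, at radius r is drawn at 1 + k1 r^2 times it, then the intrinsics apply), "rvec" (rotation vector, rad) and "tvec" (3), from world to camera coordinates, as OpenCV has them; the wrist camera has in their place "T_tool_cam" (4x4, takes a point from camera to tool coordinates, whose origin is the TCP and whose axes are the flange's). Camera axes: x right, y down, z forward; pixel columns grow to the right and rows downward; lengths in m; the calibration is good to about 2 mm. A picture is of the moment at which its call begins: read the wrist's pose just before it. camera_model takes no time and is no camera call.
- env.hand_in(): hands the job in; it is judged then, once.
Trained networks look in the newest picture that a camera, given by its name, has taken for a name from the list of things; names that differ only in an ending like _2 or _b are one class to them, and where a whole thing is asked for, a point or a joint stands for the part that bears it (a point fixed in the world has none). Each returns a list of dicts, best first, with "conf" (0 to 1); they miss things now and then, are a little off and sometimes report something else, mostly with a low value. They report only what shows in the picture. A call takes as long as a camera call. They do not tell look-alikes from the thing itself.
- env.outline_of(camera, target): "mask" (480x640 bool, what is visible of it) and "xy" ([column, row] in pixels, amid what is visible of it).
The state is a dict: "clock": time; "joint_pos": joint angles; "qvel": joint speeds; "tau": joint torques, N m; "tcp_pos": TCP position; "orientation": TCP orientation; "wrist_force": force on the tool from outside, world axes, zero at the start; "ft_torque": the same for the moment, N m; "finger_gap": finger opening in m; "grip_force": force on a finger pad.
Only numpy, scipy, OpenCV 4.12 (cv2) and the standard library are available. Lean on these libraries where they do the work, as an engineer would, in place of code of your own. Each camera call takes 0.05 s, during which the arm holds its last target. There are 200 camera calls.

TASK

Get the lab's vacuum pump ready to run: push the red collecting jar across the bench so that it stands wholly inside the round blue-edged marker (it is full, so never lift or tip it), and slide the battery pack up the pump's sloping rail until it is fully home and the yellow catch snaps up and holds it there. Leave the other things on the bench where they are.

Things in the scene. Friction and masses are not known exactly. Their poses are not given: they have to be found in the camera images.
- battery: battery pack, loose, flat on the table: 100 long (x; the +x end, with a yellow stripe on top, goes up the rail first), 60 wide (y), 66 tall; 0.28 to 0.52 kg. Origin: centre of underside. Black block on a grey foot up to z 40. The foot has a T-slot along x, open at both ends: mouth 28 wide between lips (z 0 to 5), inside 42 wide, 8 high (ceiling z 13). Ceiling pocket for the catch: x -35 to -2.5
- battery_grip (a point): middle of the battery's orange grip rib, 53 above the underside; the rib is 60 long (battery x), 28 wide (y), from z 40 to 66: pinch it across y
- shoe: steel T-rail on the pump's sloping deck, fixed to it. Frame tilted 25 degrees: x up the slope from the low, open end, y level, z square to the deck. Origin, 100 above the table: where the battery's origin lies when fully home, its axes along these. Rail head z 8 to 13, 38 wide, x -44 to 52; web 24 wide; deck surface z -6, 70 wide, x -56 to 60; end stop at x 51.5, z up to 37 (1.5 past home)
- rail_nose (a point): tip of the rail's tapered nose at its low end (shoe x -61, z 10). The battery is threaded on here, from shoe x below -112, held 1 to 2 above home height (the slot clears the rail head by 2 each side and 3 in height), and slides along the shoe's +x; the push needs up to about 12 N
- catch (a joint): yellow sprung catch in the middle of the rail head, 12 wide; rad: 0 up (tip at shoe x -5, 5 above the rail head), about 0.14 when pressed level by the battery. It snaps back to 0 into the battery's pocket once the battery is within 2.5 mm of home; then the battery cannot slide back.
- pump: vacuum pump, fixed; origin on the table under the shoe's origin; x level, in the up-slope direction. Deck plinth x -50 to 65, 76 wide. Motor and blue hood x 65 to 215, 130 wide, 170 tall, caps to 200
- handle_bar (a point): middle of the cross bar of the pump's black carrying handle (18 thick, 124 long along pump y) at pump x 18, z 245; posts at y +-62 run back to x 120, z 160. It blocks a vertical gripper over the seated battery; a tool square to the deck clears it
- jar: collecting jar, closed, loose, upright, red, round: 100 diameter, 75 tall, 0.42 to 0.78 kg. Origin: centre of the underside. It starts in front of the rail's low end. Too wide to grip: push it low with the open fingers.
- marker: flat round marker on the table, white with blue edge, 130 diameter, flush; origin at its centre
- amber_bottle: bystander: amber bottle, 68 diameter, 130 tall; origin: centre of underside
- beaker: bystander: white beaker, 70 diameter, 90 tall; origin: centre of underside
- vial_rack: bystander: white rack with amber vials, 70 x 50, 64 tall; origin: centre of underside
- spray_bottle: bystander: green spray bottle, 72 diameter, 167 tall; origin: centre of underside
Things that resemble listed ones, but are neither listed nor needed, are in the scene too. Several things have the shape of the jar; the one meant has the colours described above.

How it is judged:
At the end, for the whole second after the job is handed in: The battery stands on the shoe within 4 mm of home along the rail and sideways (-4 to +5 mm square to the deck), aligned within 0.08 rad, with the catch up (below 0.06 rad); the jar's centre is within 15 mm of the marker's centre, upright on the table; both are at rest (x of battery in the frame of shoe between -0.004 and 0.004 m and y of battery in the frame of shoe between -0.004 and 0.004 m and z of battery in the frame of shoe between -0.004 and 0.005 m and angle between the x axis of battery and the x axis of shoe, either way round below 0.08 rad and angle between the z axis of battery and the z axis of shoe, either way round below 0.08 rad and value of joint catch below 0.06 rad and linear speed of each of battery, jar below 0.02 m/s and horizontal distance between jar and marker below 0.015 m and angle between jar's own z axis and vertical below 0.05 rad and height (world z) of jar below 0.005 m); the robot touches nothing.
It fails at once if the jar is lifted (over 12 mm) or tipped (over 0.3 rad) (height (world z) of jar above 0.012 m or angle between jar's own z axis and vertical above 0.3 rad).
It fails at once if a bystander is moved by more than 20 mm (distance of any of amber_bottle, beaker, vial_rack, spray_bottle from where it was at the start of the episode above 0.02 m).
It also fails if it takes over 64 s, if anything falls off the work surface, if the arm or the gripper's body presses on something with over 40 N, if the wrist force passes 120 N, or if a joint passes its speed limit or range.

## Working session

There is one attempt and no reset: what is moved stays moved. The work goes in short steps, Python scripts to look and compute and a shell command to move; the robot and the scene stay as the last step left them, time stands still between calls to the robot, and variables do not carry over. Pictures are saved under pics/ and viewed, at most 10 in all, crops included, and the job is handed in when it is done.

```bash
mkdir -p pics; ls; cat > h.py <<'E'
import numpy as np, cv2
from scipy.spatial.transform import Rotation as R
from workcell import env
def snap(c):
    s=env.get_state(); im,d=env.read_camera(c); return s,im,d
def cam(c,s=None):
    m=env.camera_model(c); f=240/np.tan(np.radians(m['fovy'])/2)
    if 'rvec' in m:
        Rw=cv2.Rodrigues(np.array(m['rvec'],float))[0]; T=np.eye(4); T[:3,:3]=Rw.T; T[:3,3]=-Rw.T@np.array(m['tvec'])
    else:
        q=s['orientation']; W=np.eye(4); W[:3,:3]=R.from_quat(np.r_[q[1:],q[0]]).as_matrix(); W[:3,3]=s['tcp_pos']; T=W@np.array(m['T_tool_cam'])
    return m,f,T
def rays(m,f,uv):
    uv=np.atleast_2d(uv).astype(float); d=np.c_[(uv[:,0]-m['cx'])/f,(uv[:,1]-m['cy'])/f]; u=d.copy()
    for _ in range(10): u=d/(1+m['k1']*(u**2).sum(1,keepdims=True))
    return np.c_[u,np.ones(len(u))]
def world(c,uv,dep,s=None):
    m,f,T=cam(c,s); return (rays(m,f,uv)*np.reshape(dep,(-1,1)))@T[:3,:3].T+T[:3,3]
def onplane(c,uv,z,s=None):
    m,f,T=cam(c,s); r=rays(m,f,uv)@T[:3,:3].T; return T[:3,3]+r*((z-T[2,3])/r[:,2:])
def pix(c,P,s=None):
    m,f,T=cam(c,s); p=(np.atleast_2d(P)-T[:3,3])@T[:3,:3]; u=p[:,:2]/p[:,2:]; u=u*(1+m['k1']*(u**2).sum(1,keepdims=True)); return u*f+[m['cx'],m['cy']]
def cloud(c,mask,d,s=None):
    k=mask&(d>0); v,u=np.nonzero(k); return world(c,np.c_[u,v],d[k],s)
E
python3 - <<'E'
from h import *
for c in ['scene','side','wrist']:
    s,im,d=snap(c); cv2.imwrite(f'pics/{c}0.png',im); m,f,T=cam(c,s); print(c,f,T[:3,3].round(3),T[:3,2].round(2))
    np.savez(f'{c}0.npz',im=im,d=d)
    for n in ['battery','battery_grip','shoe','rail_nose','pump','handle_bar','jar','marker','amber_bottle','beaker','vial_rack','spray_bottle']:
        for o in env.outline_of(c,n)[:4]:
            P=cloud(c,o['mask'],d,s)
            print(n,round(o['conf'],2),np.round(o['xy']),o['mask'].sum(), np.median(P,0).round(3) if len(P) else '', P.min(0).round(3) if len(P) else '',P.max(0).round(3) if len(P) else '')
print(env.get_state())
E
```

```text
pics
scene 598.7728597806858 [ 1.768 -0.122  0.924] [-0.84 -0.   -0.54]
battery 0.79 [268. 303.] 1308 [ 0.667 -0.276  0.038] [ 0.615 -0.342 -0.004] [ 0.701 -0.222  0.071]
battery 0.57 [489. 267.] 8976 [0.665 0.245 0.108] [ 0.084  0.096 -0.006] [0.702 0.468 0.258]
battery 0.2 [366. 323.] 1843 [ 0.8   -0.051  0.086] [ 0.732 -0.084 -0.001] [ 0.817 -0.008  0.17 ]
battery_grip 0.75 [265. 303.] 1256 [ 0.667 -0.275  0.038] [ 0.623 -0.342 -0.004] [ 0.701 -0.222  0.071]
shoe 0.66 [452. 261.] 1279 [0.616 0.166 0.104] [ 0.413  0.101 -0.006] [0.648 0.237 0.161]
rail_nose 0.65 [452. 263.] 1253 [0.616 0.166 0.105] [0.43  0.101 0.001] [0.648 0.232 0.161]
pump 0.96 [490. 268.] 9054 [0.665 0.246 0.108] [ 0.084  0.085 -0.006] [0.712 0.436 0.258]
handle_bar 0.71 [491. 264.] 9040 [0.665 0.245 0.108] [ 0.123  0.083 -0.006] [0.722 0.477 0.258]
jar 0.97 [429. 322.] 2064 [0.782 0.089 0.063] [ 0.628  0.043 -0.004] [0.806 0.143 0.081]
jar 0.67 [354. 280.] 1253 [ 0.622 -0.063  0.067] [ 0.551 -0.101 -0.001] [ 0.769 -0.003  0.163]
jar 0.66 [393. 242.] 1326 [0.459 0.041 0.059] [ 0.381 -0.005 -0.002] [0.482 0.092 
[... 3491 characters left out ...]
ock': 1.95, 'joint_pos': array([-1.39536195e-01,  3.13198379e-01,  4.60987126e-02,  1.30361039e+00,
        2.39749049e-06,  1.43117780e+00]), 'qvel': array([-0.00032967, -0.00141707,  0.00012693, -0.00232435, -0.00129553,
       -0.00090908]), 'tau': array([-1.70729698e-03, -4.80458093e+01,  2.98803484e+01,  5.94195790e-04,
       -2.86777295e-04,  6.13113571e-05]), 'tcp_pos': array([5.75035819e-01, 2.27593132e-05, 2.29723577e-01]), 'orientation': array([3.37266049e-05, 7.07077672e-01, 7.07135887e-01, 2.69184569e-05]), 'wrist_force': array([ 0.18532151, -0.041581  ,  0.42506073]), 'ft_torque': array([0.04751134, 0.0049478 , 0.01456074]), 'grip_force': 0.0, 'finger_gap': 0.08541047418746671}
```

View pics/scene0.png

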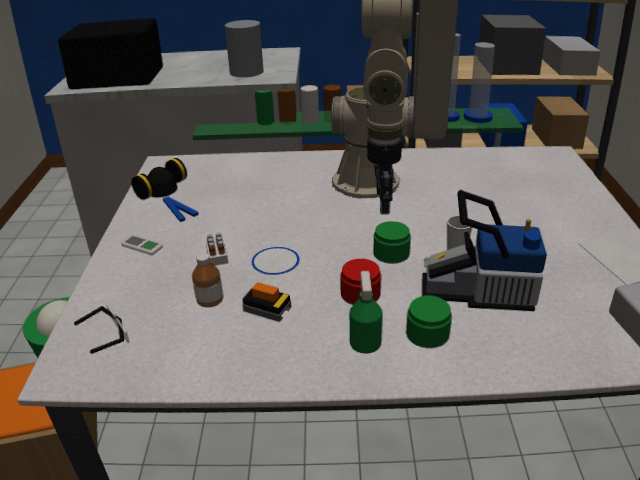

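View pics/side0.png

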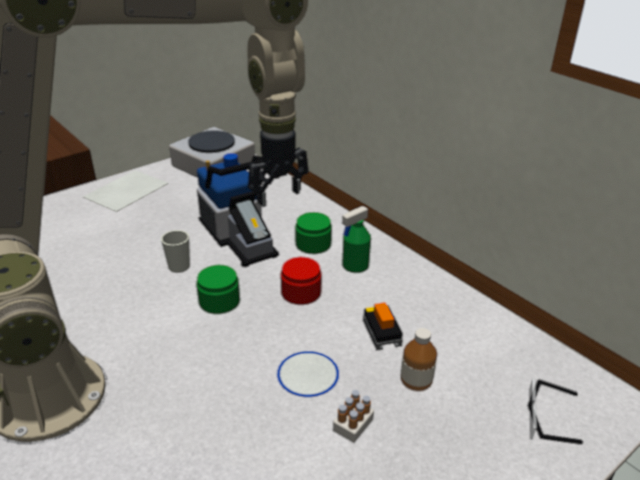

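The red jar is at scene (360,282) and side (301,281). The look-alikes are the green jars at scene (392,242) and (429,322), so I choose the red one. The battery, with its orange rib and yellow stripe, is at scene (267,301), and the rail's low end is at about scene (430,283). Next I measure by colour and depth and make a close crop.

```bash
cat > meas.py <<'E'
from h import *
D={c:np.load(f'{c}0.npz') for c in ['scene','side']}
def hsvm(im,lo,hi): return cv2.inRange(cv2.cvtColor(im,cv2.COLOR_BGR2HSV),lo,hi)>0
def big(m):
    n,l,st,_=cv2.connectedComponentsWithStats(m.astype(np.uint8)); return l==1+st[1:,4].argmax()
for c in D:
    im,d=D[c]['im'],D[c]['d']
    red=hsvm(im,(0,170,60),(6,255,255))|hsvm(im,(174,170,60),(180,255,255)); red=big(red)
    P=cloud(c,red,d); t=P[P[:,2]>.06]; zt=np.percentile(t[:,2],90)
    # horizontal circle fit via extents of rim
    print(c,'jar',zt.round(4),P.min(0).round(3),P.max(0).round(3))
    org=big(hsvm(im,(7,180,120),(20,255,255))); P=cloud(c,org,d); t=P[P[:,2]>P[:,2].max()-.012]
    (ctr,wh,a)=cv2.minAreaRect(t[:,:2].astype(np.float32)); print('rib',np.median(t[:,2]).round(4),np.array(ctr).round(4),np.array(wh).round(4),round(a,1),len(t))
    m,f,T=cam(c)
    blue=hsvm(im,(95,120,50),(125,255,255)); q=pix(c,[[.447,-.272,0]])[0]; yy,xx=np.mgrid[:480,:640]
    blue&=np.hypot(xx-q[0],yy-q[1])<45
    v,u=np.nonzero(blue); X=onplane(c,np.c_[u,v],0)[:,:2]
    A=np.c_[2*X,np.ones(len(X))]; s=np.linalg.lstsq(A,(X**2).sum(1),rcond=None)[0]; print('marker',s[:2].round(4),np.sqrt(s[2]+s[:2]@s[:2]).round(4))
    yel=hsvm(im,(22,150,100),(35,255,255)); v,u=np.nonzero(yel&(d>0)); P=world(c,np.c_[u,v],d[v,u])
    k=(P[:,0]>.3)&(P[:,0]<.9)&(P[:,1]<.3)&(P[:,1]>-.4); P=P[k]
    for w,k in [('stripe',P[:,1]<-.1),('catch',P[:,1]>0)]: print(w,P[k].mean(0).round(4),k.sum())
s=D['scene']['im'][230:350,240:480]; cv2.imwrite('pics/crop.png',cv2.resize(s,(720,360)))
E
python3 meas.py
```

```text
scene jar 0.0769 [ 0.551 -0.098  0.046] [ 0.65  -0.003  0.08 ]
rib -0.0186 [ 0.9419 -0.7546] [0.0025 0.    ] -93.9 2
marker [ 0.4427 -0.2718] 0.0616
stripe [ 0.6673 -0.2421  0.0402] 88
catch [0.5978 0.14   0.1072] 24
side jar 0.0769 [ 0.543 -0.105  0.005] [ 0.638 -0.007  0.081]
rib 0.0655 [ 0.645  -0.2818] [0.0596 0.028 ] 64.0 232
marker [ 0.4433 -0.2713] 0.0614
stripe [ 0.6482 -0.2369  0.0412] 31
catch [0.5953 0.139  0.1057] 27
```

View pics/crop.png

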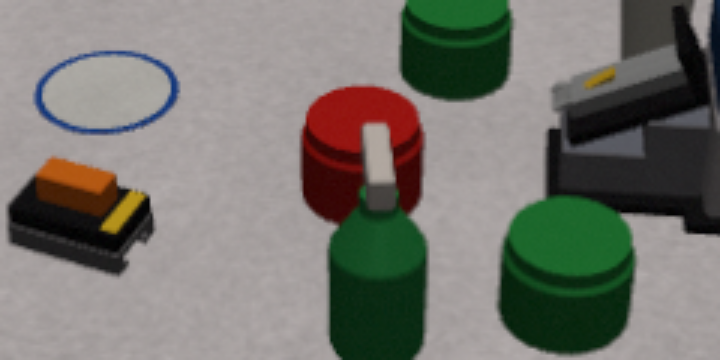

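The crop confirms the red jar at scene (360,280), and the battery's striped end faces right and toward the rail at (281,300). I'll shift toward the rail and view it from the wrist.

```bash
python3 -m pendant '[{"travel":[0.33,0.1,-0.3],"rot":[0,0,0],"fingers":0.4},{"travel":[0.33,0.1,-0.3],"rot":[0,0,0],"fingers":0.4},{"travel":[0.33,0.1,-0.3],"rot":[0,0,0],"fingers":0.4},{"travel":[0.33,0.1,-0.3],"rot":[0,0,0],"fingers":0.4},{"travel":[0.33,0.1,-0.3],"rot":[0,0,0],"fingers":0.4}]' 60
cat > m2.py <<'E'
from meas import *
s,im,d=snap('wrist'); np.savez('w1.npz',im=im,d=d,p=s['tcp_pos'],q=s['orientation']); cv2.imwrite('pics/w1.png',im)
red=big(hsvm(im,(0,170,60),(6,255,255))|hsvm(im,(174,170,60),(180,255,255)))
P=cloud('wrist',red,d,s); t=P[P[:,2]>.068]; zt=np.median(t[:,2]); (c,r)=cv2.minEnclosingCircle(t[:,:2].astype(np.float32)); print('jar',zt,c,r, 'mean',t.mean(0))
yel=hsvm(im,(22,120,90),(36,255,255)); v,u=np.nonzero(yel&(d>0)); P=world('wrist',np.c_[u,v],d[v,u],s); k=(P[:,1]>.05); print('catch',P[k].mean(0),P[k].min(0),P[k].max(0),k.sum(),u[k].mean(),v[k].mean())
# points of rail head plane: cloud in box, tilt 25
yy,xx=np.mgrid[:480,:640]; P=cloud('wrist',d>0,d,s)
k=(abs(P[:,0]-.597)<.07)&(P[:,1]>.05)&(P[:,1]<.22)&(P[:,2]>.04)&(P[:,2]<.19); P=P[k]
# plane fit RANSAC with slope 25
rng=np.random.default_rng(0); best=0
for _ in range(3000):
    a=P[rng.choice(len(P),3,False)]; n=np.cross(a[1]-a[0],a[2]-a[0]); n/=np.linalg.norm(n)+1e-12; n*=np.sign(n[2])
    if abs(n[2]-np.cos(np.radians(25)))>.02: continue
    e=abs((P-a[0])@n)<.001
    if e.sum()>best: best=e.sum(); K=e
Q=P[K]; c0=Q.mean(0); n=np.linalg.svd(Q-c0)[2][2]; n*=np.sign(n[2]); print('plane',best,c0,n,np.degrees(np.arccos(n[2])),'yaw up',np.degrees(np.arctan2(-n[1],-n[0])))
E
python3 m2.py | tail -8
```

```text
clock: 2.45
tcp_pos: [0.5865, 0.0389, 0.2648]
orientation: [-0.0, 0.707, 0.707, -0.001]
wrist_force: [0.7, -0.2, 0.6]
finger_gap: 0.0594
grip_force: 0.0
side jar 0.0769 [ 0.543 -0.105  0.005] [ 0.638 -0.007  0.081]
rib 0.0655 [ 0.645  -0.2818] [0.0596 0.028 ] 64.0 232
marker [ 0.4433 -0.2713] 0.0614
stripe [ 0.6482 -0.2369  0.0412] 31
catch [0.5953 0.139  0.1057] 27
jar 0.0755265435003322 (0.5964087247848511, -0.05103045329451561) 0.045788027346134186 mean [ 0.59639164 -0.04899614  0.07548907]
catch [0.59576298 0.13752553 0.10963096] [0.5884203  0.05466939 0.09758105] [0.60466681 0.15065162 0.34964918] 503 337.94632206759445 94.10536779324056
plane 5106 [0.59832981 0.15676479 0.11303977] [-0.06377121 -0.42005706  0.90525427] 25.142448908941606 yaw up 81.36752557376846
```

View pics/w1.png

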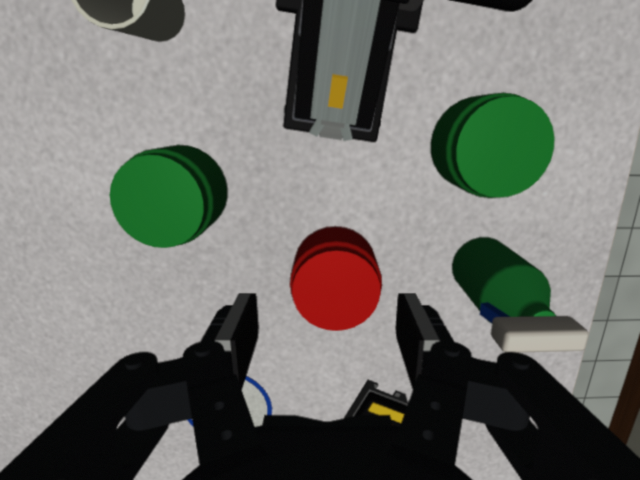

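The wrist view shows the rail with its catch at (338,92), its nose at (331,135) and the red jar at (336,288). Now I fit the rail frame.

```bash
cat > m3.py <<'E'
from h import *
z=np.load('w1.npz'); s=dict(tcp_pos=z['p'],orientation=z['q']); im,d=z['im'],z['d']
v,u=np.nonzero(d>0); P=world('wrist',np.c_[u,v],d[v,u],s)
n=np.array([-0.06377,-0.42006,0.90525]); c0=np.array([.59833,.15676,.11304])
k=(abs(P[:,0]-.597)<.07)&(P[:,1]>.05)&(P[:,1]<.25)&(P[:,2]>.02)&(P[:,2]<.22);P=P[k]
l=np.cross([0,0,1],n); l=-l/np.linalg.norm(l)
for it in range(3):
    x=np.cross(l,n) ; x*=np.sign(x[2]); y=np.cross(n,x)
    q=(P-c0)@np.c_[x,y,n]
    h=q[abs(q[:,2])<.002]
    b=np.arange(-.06,.04,.004); C=[]
    for a in b:
        w=h[(h[:,0]>=a)&(h[:,0]<a+.004),1]; w=w[abs(w)<.03]
        if len(w)>20: C.append((a+.002,*np.percentile(w,[1,99])))
    C=np.array(C); k=abs(C[:,2]-C[:,1]-.037)<.004
    f=np.polyfit(C[k,0],C[k,1:].mean(1),1); print(f, (C[k,2]-C[k,1]).mean())
    R_=R.from_rotvec(n*np.arctan(f[0])).as_matrix(); l=R_@l
    # keep l exactly in plane (not nec. horizontal)
print(C.round(4)); print('x',x,'y',y,'yawx',np.degrees(np.arctan2(x[1],x[0])),'y level?',y[2])
for lo in np.arange(-.04,.04,.003):
    k=(abs(q[:,2]-lo)<.0015); 
    if k.sum()>150: print('z',lo.round(3),k.sum(),np.percentile(q[k,0],[1,99]).round(3),np.percentile(q[k,1],[1,99]).round(3))
yel=cv2.inRange(cv2.cvtColor(im,cv2.COLOR_BGR2HSV),(22,120,90),(36,255,255)); yel[150:]=0; vv,uu=np.nonzero(yel); X=(world('wrist',np.c_[uu,vv],d[vv,uu],s)-c0)@np.c_[x,y,n]
print('catch',np.percentile(X,[2,50,98],axis=0).round(4))
k=(abs(q[:,2])<.006)&(abs(q[:,1])<.012); print('lowest', np.percentile(q[k,0],[0.1,.5,1,99.9]).round(4))
np.savez('shoe.npz',x=x,y=y,n=n,c0=c0,f=f)
E
python3 m3.py
```

```text
[4.23961662e-04 3.14587894e-05] 0.03730533083402476
[-1.00232151e-07  3.13794978e-05] 0.03730490896055505
[-3.20817033e-10  3.13794902e-05] 0.037304908974138386
[[-0.058  -0.0178  0.0182]
 [-0.054  -0.0164  0.0164]
 [-0.05   -0.0149  0.0152]
 [-0.046  -0.0182  0.0184]
 [-0.042  -0.0186  0.0184]
 [-0.038  -0.0186  0.0188]
 [-0.034  -0.0188  0.0185]
 [-0.03   -0.0186  0.0189]
 [-0.026  -0.0186  0.0185]
 [-0.022  -0.0187  0.019 ]
 [-0.018  -0.0186  0.0188]
 [-0.014  -0.0187  0.0186]
 [-0.01   -0.0187  0.0188]
 [-0.006  -0.0188  0.0186]
 [-0.002  -0.0185  0.0189]
 [ 0.002  -0.0188  0.0187]
 [ 0.006  -0.0188  0.0186]
 [ 0.01   -0.0187  0.0188]
 [ 0.014  -0.0188  0.0186]
 [ 0.018  -0.0188  0.0189]
 [ 0.022  -0.0189  0.0188]
 [ 0.026  -0.0189  0.0187]
 [ 0.03   -0.0188  0.0186]
 [ 0.034  -0.0183  0.0189]
 [ 0.038  -0.0183  0.0187]]
x [0.13545165 0.89505891 0.4248729 ] y [-9.88724187e-01  1.49711751e-01 -1.80086260e-04] yawx 81.394573117917 y level? -0.00018008626006953826
z -0.022 184 [-0.045  0.042] [-0.035  0.035]
z -0.019 4169 [-0.056  0.042] [-0.034  0.034]
z -0.001 4875 [-0.061  0.043] [-0.019  0.019]
z 0.002 1835 [-0.048  0.043] [-0.019  0.019]
z 0.005 159 [-0.019 -0.007] [-0.006  0.006]
catch [[-0.0329 -0.0059 -0.0003]
 [-0.0189 -0.0001  0.0026]
 [-0.0073  0.0056  0.0057]]
lowest [-0.0639 -0.0629 -0.0618  0.0443]
```

The rail frame is consistent across views: origin about (0.599,0.162,0.101), yaw 81.4°, tilt 25.1°. Next I go behind the jar and turn to the push direction.

```bash
python3 -m pendant '[{"travel":[-0.2,0.46,0.1],"rot":[0,0,0.14],"fingers":0.4},{"travel":[-0.2,0.46,0.4],"rot":[0,0,0.28],"fingers":0.4},{"travel":[-0.2,0.46,0.7],"rot":[0,0,0.42],"fingers":0.4},{"travel":[-0.2,0.46,0.9],"rot":[0,0,0.56],"fingers":0.4},{"travel":[-0.2,0.46,0.9],"rot":[0,0,0.58],"fingers":0.4},{"travel":[-0.2,0.46,0.9],"rot":[0,0,0.58],"fingers":0.4},{"travel":[-0.2,0.46,0.9],"rot":[0,0,0.58],"fingers":0.4}]'
python3 -m pendant '[{"travel":[0,0,0.4],"rot":[0,0,0],"fingers":0.4},{"travel":[0,0,0.8],"rot":[0,0,0],"fingers":0.4},{"travel":[0,0,0.97],"rot":[0,0,0],"fingers":0.4},{"travel":[0,0,0.97],"rot":[0,0,0],"fingers":0.4},{"travel":[0,0,0.97],"rot":[0,0,0],"fingers":0.4}]'
```

```text
clock: 3.2
tcp_pos: [0.6433, 0.0152, 0.1597]
orientation: [0.001, 0.886, 0.464, 0.001]
wrist_force: [0.6, 0.5, 1.3]
finger_gap: 0.0599
grip_force: 0.0
clock: 3.7
tcp_pos: [0.6436, 0.0155, 0.0433]
orientation: [0.001, 0.886, 0.464, 0.001]
wrist_force: [1.2, 0.4, 0.2]
finger_gap: 0.0595
grip_force: 0.0
```

```bash
python3 -m pendant '[{"travel":[-0.08,0,0],"rot":[0,0,0],"fingers":0.4},{"travel":[-0.18,0,0],"rot":[0,0,0],"fingers":0.4},{"travel":[-0.27,0,0],"rot":[0,0,0],"fingers":0.4},{"travel":[-0.36,0,0],"rot":[0,0,0],"fingers":0.4},{"travel":[-0.46,0,0],"rot":[0,0,0],"fingers":0.4},{"travel":[-0.56,0,0],"rot":[0,0,0],"fingers":0.4},{"travel":[-0.67,0,0],"rot":[0,0,0],"fingers":0.4},{"travel":[-0.78,0,0],"rot":[0,0,0],"fingers":0.4},{"travel":[-0.89,0,0],"rot":[0,0,0],"fingers":0.4},{"travel":[-1,0,0],"rot":[0,0,0],"fingers":0.4}]'
python3 -m pendant '[{"travel":[-0.1,0,0],"rot":[0,0,0],"fingers":0.4},{"travel":[-0.2,0,0],"rot":[0,0,0],"fingers":0.4},{"travel":[-0.3,0,0],"rot":[0,0,0],"fingers":0.4},{"travel":[-0.4,0,0],"rot":[0,0,0],"fingers":0.4},{"travel":[-0.5,0,0],"rot":[0,0,0],"fingers":0.4},{"travel":[-0.6,0,0],"rot":[0,0,0],"fingers":0.4},{"travel":[-0.7,0,0],"rot":[0,0,0],"fingers":0.4},{"travel":[-0.8,0,0],"rot":[0,0,0],"fingers":0.4},{"travel":[-0.87,0,0],"rot":[0,0,0],"fingers":0.4},{"travel":[-0.9,0,0],"rot":[0,0,0],"fingers":0.4}]'
cat > jar.py <<'E'
from h import *
for c in ['scene','side']:
    s,im,d=snap(c); cv2.imwrite(f'pics/j_{c}{s["clock"]:.1f}.png',im); hs=cv2.cvtColor(im,cv2.COLOR_BGR2HSV)
    m=(cv2.inRange(hs,(0,150,50),(6,255,255))|cv2.inRange(hs,(174,150,50),(180,255,255)))>0
    n,l,st,_=cv2.connectedComponentsWithStats(m.astype(np.uint8)); m=l==1+st[1:,4].argmax()
    P=cloud(c,m,d); t=P[P[:,2]>.072]; print(c,cv2.minEnclosingCircle(t[:,:2].astype(np.float32)),t.mean(0),len(t),P.min(0),P.max(0))
print(s['tcp_pos'],s['clock'])
E
python3 jar.py
```

```text
clock: 4.7
tcp_pos: [0.5749, -0.0834, 0.0428]
orientation: [0.001, 0.886, 0.463, 0.002]
wrist_force: [3.5, 4.9, 4.3]
finger_gap: 0.0598
grip_force: 2.9
clock: 5.7
tcp_pos: [0.5125, -0.1723, 0.0423]
orientation: [0.0, 0.886, 0.463, 0.001]
wrist_force: [3.5, 5.1, 4.5]
finger_gap: 0.0596
grip_force: 3.5
scene ((0.5040186047554016, -0.21365298330783844), 0.059782229363918304) [ 0.49910722 -0.2266587   0.0769646 ] 236 [ 0.3837828  -0.26017807 -0.00132098] [ 0.56367119 -0.16415072  0.14928797]
side ((0.4828307032585144, -0.21459761261940002), 0.04766984283924103) [ 0.4808336  -0.2157931   0.07498645] 935 [ 0.42961576 -0.265763    0.00444734] [ 0.54018722 -0.155952    0.08028727]
[ 0.51224448 -0.17253307  0.04214901] 5.75
```

```bash
python3 -m pendant '[{"travel":[-0.08,0,0],"rot":[0,0,0],"fingers":0.4},{"travel":[-0.17,0,0],"rot":[0,0,0],"fingers":0.4},{"travel":[-0.26,0,0],"rot":[0,0,0],"fingers":0.4},{"travel":[-0.34,0,0],"rot":[0,0,0],"fingers":0.4},{"travel":[-0.41,0,0],"rot":[0,0,0],"fingers":0.4},{"travel":[-0.47,0,0],"rot":[0,0,0],"fingers":0.4},{"travel":[-0.52,0,0],"rot":[0,0,0],"fingers":0.4},{"travel":[-0.55,0,0],"rot":[0,0,0],"fingers":0.4},{"travel":[-0.56,0,0],"rot":[0,0,0],"fingers":0.4}]'
python3 -m pendant '[{"travel":[0.08,0,0],"rot":[0,0,0],"fingers":0.4},{"travel":[0.25,0,0],"rot":[0,0,0],"fingers":0.4},{"travel":[0.25,0,-0.3],"rot":[0,0,0],"fingers":0.7},{"travel":[0.25,0,-0.7],"rot":[0,0,0],"fingers":0.7},{"travel":[0.25,0,-1],"rot":[0,0,0],"fingers":0.7},{"travel":[0.25,0,-1],"rot":[0,0,0],"fingers":0.7}]'
python3 jar.py
```

```text
clock: 6.7
tcp_pos: [0.4738, -0.2265, 0.0415]
orientation: [-0.0, 0.886, 0.463, 0.001]
wrist_force: [3.5, 5.1, 4.4]
finger_gap: 0.0599
grip_force: 3.5
clock: 7.3
tcp_pos: [0.4933, -0.2036, 0.1662]
orientation: [0.004, 0.886, 0.463, 0.001]
wrist_force: [0.3, -0.5, 0.2]
finger_gap: 0.0729
grip_force: 0.0
scene ((0.4496709704399109, -0.2659892737865448), 0.04914453998208046) [ 0.45144469 -0.26589659  0.07516734] 493 [ 4.00279936e-01 -3.15457307e-01  3.92237178e-06] [ 0.50539543 -0.21825442  0.08082728]
side ((0.4423704445362091, -0.2681654393672943), 0.04637117683887482) [ 0.44224939 -0.27046355  0.07482914] 1049 [ 0.39266756 -0.31915743  0.00511699] [ 0.48905549 -0.22393382  0.08000167]
[ 0.49212192 -0.20294771  0.16349399] 7.35
```

The jar stands about 5 mm from the marker's centre. Next I go over the battery and measure it from the wrist.

```bash
python3 -m pendant '[{"travel":[0.1,0.4,-0.2],"rot":[0,0,-0.14],"fingers":1},{"travel":[0.1,0.8,-0.2],"rot":[0,0,-0.146],"fingers":1},{"travel":[0.1,0.95,-0.2],"rot":[0,0,-0.146],"fingers":1},{"travel":[0.1,0.95,-0.2],"rot":[0,0,-0.146],"fingers":1},{"travel":[0.1,0.95,-0.2],"rot":[0,0,-0.146],"fingers":1}]'
cat > bat.py <<'E'
from h import *
import sys
s,im,d=snap('wrist'); cv2.imwrite(f'pics/b{s["clock"]:.1f}.png',im); hs=cv2.cvtColor(im,cv2.COLOR_BGR2HSV)
m=cv2.inRange(hs,(5,150,80),(20,255,255)); n,l,st,_=cv2.connectedComponentsWithStats(m); m=l==1+st[1:,4].argmax()
P=cloud('wrist',m,d,s); zt=np.percentile(P[:,2],80); t=P[abs(P[:,2]-zt)<.004]; r=cv2.minAreaRect(t[:,:2].astype(np.float32)); print('rib',zt,r,len(t))
m=cv2.inRange(hs,(22,120,80),(36,255,255)); m[d==0]=0; Y=cloud('wrist',m>0,d,s); Y=Y[np.hypot(*(Y[:,:2]-r[0]).T)<.08]; print('stripe',np.median(Y,0),cv2.minAreaRect(Y[:,:2].astype(np.float32)))
q=s['orientation']; M=R.from_quat(np.r_[q[1:],q[0]]); print('delta tool',M.inv().apply(np.r_[r[0],zt]-s['tcp_pos']).round(4),'toolx yaw',np.degrees(np.arctan2(*M.as_matrix()[1::-1,0])),s['tcp_pos'],s['joint_pos'].round(2))
E
python3 bat.py
```

```text
clock: 7.9
tcp_pos: [0.5899, -0.2566, 0.1824]
orientation: [-0.002, 0.848, 0.53, -0.001]
wrist_force: [-0.4, -0.2, -0.0]
finger_gap: 0.0852
grip_force: 0.0
rib 0.0669389520671416 ((0.6487621665000916, -0.27979347109794617), (0.05928444862365723, 0.028147583827376366), 65.12841033935547) 2748
stripe [ 0.66607781 -0.24310936  0.04104737] ((0.6663393378257751, -0.24332284927368164), (0.01477519329637289, 0.05218310281634331), 65.37883758544922)
delta tool [0.005  0.0637 0.1151] toolx yaw 63.950298060740145 [ 0.58989772 -0.2566081   0.18243285] [-0.53  0.47  0.16  1.27 -0.    1.49]
```

```bash
python3 -m pendant '[{"travel":[0.04,0.3,0],"rot":[0,0,-0.02],"fingers":1},{"travel":[0.04,0.53,0.1],"rot":[0,0,-0.02],"fingers":1},{"travel":[0.04,0.53,0.4],"rot":[0,0,-0.02],"fingers":1},{"travel":[0.04,0.53,0.4],"rot":[0,0,-0.02],"fingers":1},{"travel":[0.04,0.53,0.4],"rot":[0,0,-0.02],"fingers":1}]'
python3 bat.py
```

```text
clock: 8.45
tcp_pos: [0.6486, -0.2797, 0.1366]
orientation: [-0.002, 0.843, 0.539, -0.001]
wrist_force: [-0.3, -0.8, -0.2]
finger_gap: 0.0854
grip_force: 0.0
rib 0.06694613224420429 ((0.6488911509513855, -0.2797054350376129), (0.05925027281045914, 0.027638869360089302), 64.7740707397461) 3743
stripe [ 0.6661781  -0.24308984  0.04106069] ((0.6661859750747681, -0.24325206875801086), (0.014659219421446323, 0.05257616937160492), 64.21458435058594)
delta tool [0.0001 0.0005 0.0696] toolx yaw 65.1719902441485 [ 0.64862287 -0.27967883  0.13658801] [-0.52  0.61  0.29  1.25 -0.    1.48]
```

```bash
python3 -m pendant '[{"travel":[0,0,0.3],"rot":[0,0,0],"fingers":1},{"travel":[0,0,0.55],"rot":[0,0,0],"fingers":1},{"travel":[0,0,0.63],"rot":[0,0,0],"fingers":1},{"travel":[0,0,0.63],"rot":[0,0,0],"fingers":-1},{"travel":[0,0,0.63],"rot":[0,0,0],"fingers":-1},{"travel":[0,0,0.63],"rot":[0,0,0],"fingers":-1},{"travel":[0,0,0.63],"rot":[0,0,0],"fingers":-1},{"travel":[0,0,0.63],"rot":[0,0,0],"fingers":-1},{"travel":[0,0,0.63],"rot":[0,0,0],"fingers":-1}]' 90
```

```text
clock: 9.4
tcp_pos: [0.6512, -0.2814, 0.0645]
orientation: [0.001, 0.843, 0.538, 0.001]
wrist_force: [-0.5, 1.2, 6.1]
finger_gap: 0.0004
grip_force: 3.0
```

```bash
python3 - <<'E'
from h import *
a=snap('side')[1][240:420,290:480]; b=snap('wrist')[1]
cv2.imwrite('pics/g.png',np.hstack([cv2.resize(a,(400,379)),cv2.resize(b,(400,379),interpolation=cv2.INTER_AREA)]))
E
```

```text
(no output)
```

View pics/g.png

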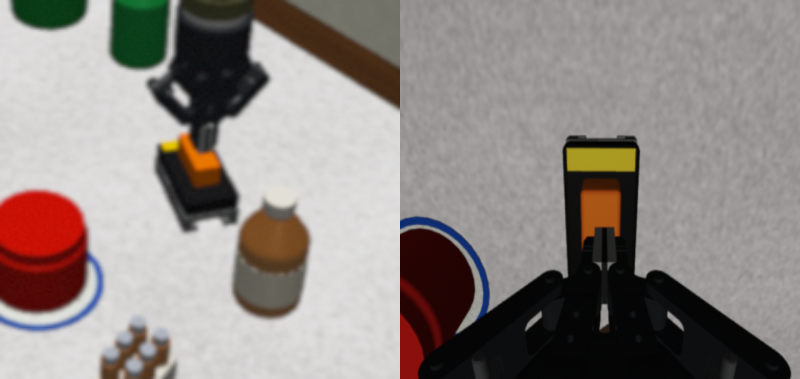

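The gripper shut without holding the rib (gap 0). The fingers appear to rest on or over the rib top, at wrist view (604,235). I'll check the fingertip geometry from depth.

```bash
python3 - <<'E'
from h import *
s,im,d=snap('wrist'); cv2.imwrite('pics/g2.png',im[180:480,180:480])
m,f,T=cam('wrist',s); Tt=np.array(m['T_tool_cam']); print(Tt.round(3))
print('tcp px',pix('wrist',s['tcp_pos'],s), 'tip px',pix('wrist',np.array(s['tcp_pos'])-[0,0,.019],s))
for v in range(280,360,6):
    for u in (163*640//400+0,):
        pass
    u0=326
    print(v,[ (np.round((Tt[:3,:3]@(rays(m,f,[[u,v]])[0]*d[v,u])+Tt[:3,3])*1000).astype(int).tolist(), im[v,u].tolist()) for u in (318,326,334)])
E
python3 bat.py
```

```text
[[ 0.    -0.951 -0.308  0.079]
 [ 1.     0.    -0.     0.001]
 [ 0.    -0.308  0.951 -0.145]
 [ 0.     0.     0.     1.   ]]
tcp px [[323.53254465 303.07563773]] tip px [[323.75131668 284.60537714]]
280 [([12, -2, -2], [21, 84, 168]), ([12, 1, -2], [21, 84, 168]), ([12, 5, -1], [21, 83, 168])]
286 [([10, -2, -3], [20, 78, 157]), ([9, 1, -2], [19, 77, 157]), ([9, 5, -1], [22, 79, 158])]
292 [([11, -2, -11], [35, 36, 36]), ([11, 1, -11], [5, 5, 5]), ([11, 4, -11], [36, 37, 36])]
298 [([11, -2, -16], [35, 36, 36]), ([11, 1, -17], [3, 3, 3]), ([11, 4, -16], [35, 36, 36])]
304 [([11, -2, -21], [35, 36, 36]), ([10, 1, -20], [3, 3, 3]), ([11, 4, -21], [36, 37, 37])]
310 [([10, -2, -25], [35, 36, 36]), ([11, 1, -26], [3, 3, 3]), ([11, 4, -26], [35, 37, 36])]
316 [([11, -2, -30], [35, 36, 36]), ([11, 1, -29], [6, 4, 5]), ([11, 4, -29], [35, 36, 36])]
322 [([11, -2, -33], [35, 36, 36]), ([11, 1, -34], [4, 4, 4]), ([11, 4, -33], [35, 36, 36])]
328 [([11, -2, -38], [35, 36, 36]), ([11, 1, -38], [4, 4, 4]), ([11, 4, -38], [36, 37, 36])]
334 [([10, -1, -40], [119, 123, 122]), ([10, 1, -39], [22, 22, 22]), ([79, 1, -145], [121, 124, 123])]
340 [([12, -1, -46], [6, 5, 6]), ([7, 1, -39], [22, 21, 22]), ([12, 4, -46], [49, 50, 49])]
346 [([12, -1, -49], [6, 6, 5]), ([5, 1, -40], [22, 22, 22]), ([12, 4, -50], [6, 6, 6])]
352 [([11, -1, -51], [5, 5, 4]), ([2, 1, -39], [22, 21, 22]), ([9, 4, -49], [6, 6, 5])]
358 [([11, -1, -54], [5, 4, 4]), ([0, 1, -39], [22, 21, 22]), ([9, 4, -51], [7, 7, 7])]
rib 0.06689010890637775 ((0.655523419380188, -0.26938557624816895), (0.03503058850765228, 0.02769933082163334), 65.0625228881836) 3392
stripe [ 0.66750952 -0.24352091  0.04106132] ((0.6677204370498657, -0.243899866938591), (0.01483045145869255, 0.052798084914684296), 64.49005889892578)
delta tool [ 0.0127 -0.0013 -0.0024] toolx yaw 65.1620845576181 [ 0.65134994 -0.28143771  0.06452985] [-0.52  0.65  0.17  1.09 -0.    1.48]
```

View pics/g2.png

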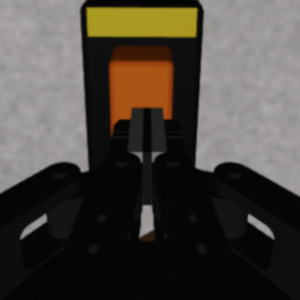

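The shut tips sit about 3 mm behind the reported TCP, not 19 mm ahead, and rest on the rib top. I'll lift, shut in the air and measure the real tip offset.

```bash
python3 -m pendant '[{"travel":[0,0,-0.2],"rot":[0,0,0],"fingers":-1},{"travel":[0,0,-0.5],"rot":[0,0,0],"fingers":-1},{"travel":[0,0,-0.5],"rot":[0,0,0],"fingers":-1},{"travel":[0,0,-0.5],"rot":[0,0,0],"fingers":-1}]'
cat > tip.py <<'E'
from h import *
s,im,d=snap('wrist'); m,f,T=cam('wrist',s); Tt=np.array(m['T_tool_cam'])
v,u=np.nonzero(d>0); P=(rays(m,f,np.c_[u,v])*d[v,u][:,None])@Tt[:3,:3].T+Tt[:3,3]
k=(abs(P[:,0])<.02)&(abs(P[:,1])<.055)&(P[:,2]<.03)&(P[:,2]>-.045); g=s['finger_gap']
print(s['tcp_pos'],g,'n',k.sum(), np.percentile(P[k,2],[90,98,99.5,100]).round(4), P[k][P[k,2].argmax()])
E
python3 tip.py; python3 bat.py
python3 -m pendant '[{"travel":[0,0,0],"rot":[0,0,0],"fingers":-0.25},{"travel":[0,0,0],"rot":[0,0,0],"fingers":-0.25},{"travel":[0,0,0],"rot":[0,0,0],"fingers":-0.25},{"travel":[0,0,0],"rot":[0,0,0],"fingers":-0.25}]'; python3 tip.py
python3 -m pendant '[{"travel":[0,0,0],"rot":[0,0,0],"fingers":1},{"travel":[0,0,0],"rot":[0,0,0],"fingers":1},{"travel":[0,0,0],"rot":[0,0,0],"fingers":1},{"travel":[0,0,0],"rot":[0,0,0],"fingers":1},{"travel":[0,0,0],"rot":[0,0,0],"fingers":1}]'; python3 tip.py;python3 bat.py
```

```text
clock: 10.0
tcp_pos: [0.6518, -0.2817, 0.1241]
orientation: [0.002, 0.843, 0.538, 0.001]
wrist_force: [0.1, -0.2, -0.6]
finger_gap: 0.0003
grip_force: 0.0
[ 0.65183074 -0.28169715  0.12413524] 0.00025029332834250836 n 3652 [-0.0129 -0.0082 -0.0069 -0.006 ] [ 0.01044187  0.00409543 -0.00599935]
rib 0.06690894335650766 ((0.6505894064903259, -0.2799031734466553), (0.057993870228528976, 0.027757318690419197), 64.75411224365234) 3794
stripe [ 0.66751644 -0.24373609  0.04098647] ((0.6675630211830139, -0.24391937255859375), (0.014521838165819645, 0.052732132375240326), 65.04475402832031)
delta tool [ 0.001  -0.0009  0.0556] toolx yaw 65.1592102060748 [ 0.65090057 -0.28116763  0.12246426] [-0.52  0.62  0.26  1.21  0.    1.48]
clock: 10.5
tcp_pos: [0.6504, -0.2809, 0.1212]
orientation: [-0.0, 0.843, 0.538, -0.0]
wrist_force: [0.2, -0.1, 0.1]
finger_gap: 0.0322
grip_force: 0.0
[ 0.65041727 -0.28090066  0.12121266] 0.03215671852177114 n 4850 [-0.012  -0.0066 -0.0044 -0.0014] [ 0.00128228  0.01756687 -0.00138663]
clock: 11.05
tcp_pos: [0.6506, -0.281, 0.1218]
orientation: [0.0, 0.843, 0.538, 0.0]
wrist_force: [0.6, -0.0, -0.9]
finger_gap: 0.0853
grip_force: 0.0
[ 0.65062225 -0.28100177  0.12176086] 0.0852841505250865 n 4909 [-0.0209 -0.0168 -0.0159 -0.0144] [-0.00589588 -0.04155365 -0.01438899]
rib 0.06692212511957062 ((0.6502553820610046, -0.2806539535522461), (0.059769295156002045, 0.02766719087958336), 64.88208770751953) 4218
stripe [ 0.66764995 -0.24366201  0.04104065] ((0.6676068305969238, -0.2438216656446457), (0.014451460912823677, 0.0527675561606884), 65.14143371582031)
delta tool [ 0.0002 -0.0005  0.0549] toolx yaw 65.16046210369949 [ 0.65062422 -0.28101767  0.12178593] [-0.52  0.62  0.26  1.21  0.    1.48]
```

```bash
python3 -m pendant '[{"travel":[0,0,0.3],"rot":[0,0,0],"fingers":1},{"travel":[0,0,0.5],"rot":[0,0,0],"fingers":1},{"travel":[0,0,0.67],"rot":[0,0,0],"fingers":1},{"travel":[0,0,0.67],"rot":[0,0,0],"fingers":1},{"travel":[0,0,0.67],"rot":[0,0,0],"fingers":1}]'
python3 -m pendant '[{"travel":[0,0,0],"rot":[0,0,0],"fingers":-1},{"travel":[0,0,0],"rot":[0,0,0],"fingers":-1},{"travel":[0,0,0],"rot":[0,0,0],"fingers":-1},{"travel":[0,0,0],"rot":[0,0,0],"fingers":-1},{"travel":[0,0,0],"rot":[0,0,0],"fingers":-1}]' 100
```

```text
clock: 11.65
tcp_pos: [0.6505, -0.2809, 0.0414]
orientation: [-0.0, 0.843, 0.538, -0.0]
wrist_force: [-0.0, -0.3, 1.2]
finger_gap: 0.0855
grip_force: 0.0
clock: 12.15
tcp_pos: [0.6512, -0.2813, 0.0425]
orientation: [0.001, 0.843, 0.538, 0.0]
wrist_force: [-0.6, 0.1, 4.6]
finger_gap: 0.0264
grip_force: 101.0
```

Gripped (gap 26 mm, 101 N). Lift and carry toward the rail's low end, turning to its yaw.

```bash
python3 -m pendant '[{"travel":[0,0,-0.3],"rot":[0,0,0],"fingers":-1},{"travel":[0,0,-0.6],"rot":[0,0,0],"fingers":-1},{"travel":[0,0,-1],"rot":[0,0,0],"fingers":-1},{"travel":[0.2,-0.2,-1],"rot":[0,0,0],"fingers":-1},{"travel":[0.4,-0.4,-1],"rot":[0,0,0],"fingers":-1},{"travel":[0.6,-0.57,-1],"rot":[0,0,0],"fingers":-1},{"travel":[0.81,-0.74,-1],"rot":[0,0,0],"fingers":-1}]'
python3 -m pendant '[{"travel":[0.2,-0.2,0],"rot":[0,0,0],"fingers":-1},{"travel":[0.4,-0.4,0],"rot":[0,0,-0.1],"fingers":-1},{"travel":[0.6,-0.57,0],"rot":[0,0,-0.2],"fingers":-1},{"travel":[0.81,-0.74,0],"rot":[0,0,-0.27],"fingers":-1},{"travel":[0.81,-0.74,0],"rot":[0,0,-0.27],"fingers":-1}]'
python3 -m pendant '[{"travel":[0,0,0],"rot":[0,0.1,0],"fingers":-1},{"travel":[0,0,0],"rot":[0,0.2,0],"fingers":-1},{"travel":[0,0,0],"rot":[0,0.3,0],"fingers":-1},{"travel":[0,0,0],"rot":[0,0.419,0],"fingers":-1},{"travel":[0,0,0],"rot":[0,0.419,0],"fingers":-1},{"travel":[0,0,0],"rot":[0,0.419,0],"fingers":-1}]'
cat > go.py <<'E'
from h import *
import sys
z=np.load('shoe.npz'); B=np.c_[z['x'],z['y'],z['n']]; O=z['c0']-.013*z['n']
bz=.0415
s=env.get_state(); q=s['orientation']; M=R.from_quat(np.r_[q[1:],q[0]]).as_matrix()
print('shoe coords of battery',((s['tcp_pos']+M[:,2]*bz-O)@B).round(4))
xs,ys,zs=map(float,sys.argv[1:4])
Bt=np.c_[z['x'],-z['y'],-z['n']]
tgt=O+B@np.array([xs,ys,zs+bz]); print('tgt',tgt.round(4),'travel',(M.T@(tgt-s['tcp_pos'])/.12).round(3),'rot',(R.from_matrix(M.T@Bt).as_rotvec()/np.radians(60)).round(4),s['joint_pos'].round(2),s['wrist_force'].round(1),s['finger_gap'],s['grip_force'])
E
python3 go.py -.125 0 .0015
```

```text
clock: 12.85
tcp_pos: [0.6095, -0.1542, 0.1603]
orientation: [-0.001, 0.843, 0.538, -0.001]
wrist_force: [-0.1, 0.3, -4.2]
finger_gap: 0.026
grip_force: 100.2
clock: 13.35
tcp_pos: [0.5686, -0.026, 0.1605]
orientation: [-0.002, 0.757, 0.654, -0.001]
wrist_force: [0.1, 0.1, -4.3]
finger_gap: 0.0258
grip_force: 100.2
clock: 13.95
tcp_pos: [0.5707, -0.0313, 0.1603]
orientation: [-0.142, 0.741, 0.635, 0.164]
wrist_force: [1.3, -0.7, -2.8]
finger_gap: 0.0261
grip_force: 100.2
shoe coords of battery [-0.1521 -0.0008  0.095 ]
tgt [0.5795 0.0323 0.0871] travel [ 0.227 -0.007  0.779] rot [-0.0007  0.0024 -0.0033] [-0.42  0.39 -0.09  1.21  0.42  1.28] [ 1.3 -0.7 -2.8] 0.02613278473507103 100.21884441375732
```

```bash
python3 -m pendant '[{"travel":[0.1,0,0.2],"rot":[0,0,0],"fingers":-1},{"travel":[0.22,0,0.4],"rot":[0,0.002,-0.003],"fingers":-1},{"travel":[0.22,0,0.6],"rot":[0,0.002,-0.003],"fingers":-1},{"travel":[0.22,0,0.71],"rot":[0,0.002,-0.003],"fingers":-1},{"travel":[0.22,0,0.71],"rot":[0,0.002,-0.003],"fingers":-1},{"travel":[0.22,0,0.71],"rot":[0,0.002,-0.003],"fingers":-1}]'
cat > rel.py <<'E'
from h import *
z=np.load('shoe.npz'); B=np.c_[z['x'],z['y'],z['n']]; O=z['c0']-.013*z['n']
s,im,d=snap('wrist'); cv2.imwrite(f'pics/r{s["clock"]:.1f}.png',im)
v,u=np.nonzero(d>0); Q=(world('wrist',np.c_[u,v],d[v,u],s)-O)@B; hs=cv2.cvtColor(im,cv2.COLOR_BGR2HSV)[v,u].astype(int)
yel=(hs[:,0]>21)&(hs[:,0]<37)&(hs[:,1]>120)&(hs[:,2]>80)
st=Q[yel&(Q[:,0]<-.03)&(abs(Q[:,2]-.042)<.03)&(abs(Q[:,1])<.05)&(Q[:,0]>-.15)]
print('stripe n',len(st),np.median(st,0).round(4),np.percentile(st,[2,98],axis=0).round(4)); 
c=st.mean(0); A=np.c_[st[:,:2]-c[:2],np.ones(len(st))]; print('stripe plane slopes x,y',np.linalg.lstsq(A,st[:,2],rcond=None)[0].round(4), cv2.minAreaRect((st[:,:2]*1000).astype(np.float32)))
h=Q[(abs(Q[:,1])<.03)&(Q[:,0]>-.05)&(Q[:,0]<.035)&(abs(Q[:,2]-.013)<.004)&~yel]
A=np.c_[h[:,:2],np.ones(len(h))]; print('rail n',len(h),np.linalg.lstsq(A,h[:,2],rcond=None)[0].round(4),np.percentile(h[:,:2],[1,50,99],axis=0).round(4).tolist())
ca=Q[yel&(Q[:,0]>-.045)&(Q[:,0]<.03)]; 
if len(ca): print('catch',len(ca),np.percentile(ca,[2,50,98],axis=0).round(4).tolist())
E
python3 rel.py; python3 go.py -.125 0 .0015
```

```text
clock: 14.55
tcp_pos: [0.5802, 0.0302, 0.096]
orientation: [-0.142, 0.739, 0.638, 0.166]
wrist_force: [0.8, -0.3, -3.3]
finger_gap: 0.0258
grip_force: 100.1
stripe n 4452 [-0.0816 -0.0018  0.0505] [[-0.0893 -0.0273  0.0133]
 [-0.0315  0.0231  0.0519]]
stripe plane slopes x,y [-0.6349 -0.0038  0.049 ] ((-59.903724670410156, -1.8737640380859375), (59.85012435913086, 53.11654281616211), 0.677318274974823)
rail n 8877 [-0.0008  0.0027  0.0129] [[-0.0494, -0.0189], [-0.0187, -0.0005], [0.0071, 0.0184]]
catch 1578 [[-0.0328, -0.006, 0.0126], [-0.0199, -0.0001, 0.0156], [-0.0083, 0.0055, 0.0187]]
shoe coords of battery [-0.1232 -0.0017  0.0109]
tgt [0.5795 0.0323 0.0871] travel [-0.015 -0.014  0.079] rot [ 0.0011 -0.0008  0.0041] [-0.31  0.42 -0.21  1.01  0.43  1.39] [ 0.3  0.1 -4.3] 0.026287310248703576 100.12797117233276
```

```bash
python3 -m pendant '[{"travel":[-0.015,-0.014,0.04],"rot":[0,0,0.004],"fingers":-1},{"travel":[-0.015,-0.014,0.075],"rot":[0,0,0.004],"fingers":-1},{"travel":[-0.015,-0.014,0.075],"rot":[0,0,0.004],"fingers":-1},{"travel":[-0.015,-0.014,0.075],"rot":[0,0,0.004],"fingers":-1}]'
python3 go.py -.06 0 .0015
python3 - <<'E'
exec(open('rel.py').read().split("c=st.mean")[0].replace("(Q[:,0]<-.03)","(Q[:,0]<-.06)"))
c=st.mean(0); A=np.c_[st[:,:2]-c[:2],np.ones(len(st))]; print('slopes',np.linalg.lstsq(A,st[:,2],rcond=None)[0].round(4), cv2.minAreaRect((st[:,:2]*1000).astype(np.float32)))
E
```

```text
clock: 15.0
tcp_pos: [0.5787, 0.0317, 0.0865]
orientation: [-0.143, 0.74, 0.636, 0.166]
wrist_force: [0.7, -0.9, -4.1]
finger_gap: 0.0263
grip_force: 100.1
shoe coords of battery [-0.1258  0.0006  0.0012]
tgt [0.5883 0.0905 0.1147] travel [ 0.549  0.004 -0.001] rot [ 0.0001 -0.0019 -0.0018] [-0.31  0.43 -0.23  0.99  0.43  1.4 ] [ 0.7 -0.9 -4.1] 0.026343770801513792 100.1281750202179
stripe n 4253 [-0.0849 -0.0008  0.0415] [[-0.0922 -0.0259  0.0402]
 [-0.078   0.0245  0.0428]]
slopes [0.0086 0.0011 0.0415] ((-85.14094543457031, -0.7356681823730469), (53.07780456542969, 15.04096508026123), 89.84888458251953)
```

```bash
python3 -m pendant '[{"travel":[0.07,-0.004,-0.006],"rot":[0,-0.002,0],"fingers":-1},{"travel":[0.14,-0.004,-0.006],"rot":[0,-0.002,0],"fingers":-1},{"travel":[0.21,-0.004,-0.006],"rot":[0,-0.002,0],"fingers":-1},{"travel":[0.28,-0.004,-0.006],"rot":[0,-0.002,0],"fingers":-1},{"travel":[0.35,-0.004,-0.006],"rot":[0,-0.002,0],"fingers":-1},{"travel":[0.42,-0.004,-0.006],"rot":[0,-0.002,0],"fingers":-1},{"travel":[0.49,-0.004,-0.006],"rot":[0,-0.002,0],"fingers":-1},{"travel":[0.55,-0.004,-0.006],"rot":[0,-0.002,0],"fingers":-1}]'
python3 go.py 0 0 .001
```

```text
clock: 15.85
tcp_pos: [0.5879, 0.0905, 0.1161]
orientation: [-0.141, 0.741, 0.636, 0.165]
wrist_force: [-0.7, -3.8, -1.2]
finger_gap: 0.0261
grip_force: 100.8
shoe coords of battery [-0.0595  0.0003  0.0027]
tgt [0.5964 0.1444 0.1397] travel [0.496 0.002 0.014] rot [ 0.0016  0.0013 -0.0013] [-0.2   0.39 -0.21  1.    0.44  1.51] [-0.7 -3.8 -1.2] 0.02613327816963416 100.774405002594
```

```bash
python3 -m pendant '[{"travel":[0.07,0,0.006],"rot":[0,0,0],"fingers":-1},{"travel":[0.14,0,0.006],"rot":[0,0,0],"fingers":-1},{"travel":[0.21,0,0.006],"rot":[0,0,0],"fingers":-1},{"travel":[0.28,0,0.006],"rot":[0,0,0],"fingers":-1},{"travel":[0.35,0,0.006],"rot":[0,0,0],"fingers":-1},{"travel":[0.41,0,0.006],"rot":[0,0,0],"fingers":-1},{"travel":[0.46,0,0.006],"rot":[0,0,0],"fingers":-1},{"travel":[0.5,0,0.006],"rot":[0,0,0],"fingers":-1},{"travel":[0.5,0,0.006],"rot":[0,0,0],"fingers":-1}]'
python3 go.py 0 0 .001; python3 rel.py
```

```text
clock: 16.75
tcp_pos: [0.5952, 0.1446, 0.1396]
orientation: [-0.142, 0.741, 0.636, 0.164]
wrist_force: [0.2, -4.3, -3.4]
finger_gap: 0.0258
grip_force: 100.4
shoe coords of battery [-0.0001  0.0013  0.0009]
tgt [0.5964 0.1444 0.1397] travel [ 0.001  0.011 -0.001] rot [-0.0007  0.0019 -0.0015] [-0.11  0.37 -0.17  1.01  0.44  1.62] [ 0.2 -4.3 -3.4] 0.025815784761199115 100.3571355342865
  return _methods._mean(a, axis=axis, dtype=dtype,
  ret = um.true_divide(
Traceback (most recent call last):
  File "rel.py", line 7, in <module>
    print('stripe n',len(st),np.median(st,0).round(4),np.percentile(st,[2,98],axis=0).round(4));
                                                      ~~~~~~~~~~~~~^^^^^^^^^^^^^^^^^^
IndexError: index -1 is out of bounds for axis 0 with size 0
```

```bash
python3 -m pendant '[{"travel":[0.01,0,0],"rot":[0,0,0],"fingers":-1},{"travel":[0.02,0,0],"rot":[0,0,0],"fingers":-1},{"travel":[0.03,0,0],"rot":[0,0,0],"fingers":-1},{"travel":[0.03,0,0],"rot":[0,0,0],"fingers":-1}]'
python3 go.py 0 0 .001
python3 -m pendant '[{"travel":[-0.01,0,0],"rot":[0,0,0],"fingers":-1},{"travel":[-0.03,0,0],"rot":[0,0,0],"fingers":-1},{"travel":[-0.07,0,0],"rot":[0,0,0],"fingers":-1},{"travel":[-0.07,0,0],"rot":[0,0,0],"fingers":-1}]'
python3 go.py 0 0 .001
```

```text
clock: 17.2
tcp_pos: [0.5951, 0.1446, 0.1398]
orientation: [-0.14, 0.742, 0.635, 0.162]
wrist_force: [-1.6, -15.7, -4.9]
finger_gap: 0.0259
grip_force: 101.1
shoe coords of battery [-0.0002  0.0014  0.001 ]
tgt [0.5964 0.1444 0.1397] travel [-0.001  0.011  0.   ] rot [-0.001   0.0071 -0.0043] [-0.1   0.37 -0.17  1.01  0.43  1.62] [ -1.6 -15.7  -4.9] 0.02588329302921577 101.14272952079773
clock: 17.6
tcp_pos: [0.5946, 0.1407, 0.1378]
orientation: [-0.143, 0.74, 0.636, 0.165]
wrist_force: [-0.1, -0.5, -5.1]
finger_gap: 0.0258
grip_force: 100.2
shoe coords of battery [-0.0043  0.0013  0.0009]
tgt [0.5964 0.1444 0.1397] travel [ 0.036  0.01  -0.001] rot [-0.0007 -0.0012 -0.0018] [-0.12  0.37 -0.17  1.01  0.44  1.61] [-0.1 -0.5 -5.1] 0.02583973445145197 100.19329190254211
```

```bash
python3 -m pendant '[{"travel":[-0.01,0,0],"rot":[0,0,0],"fingers":-1},{"travel":[-0.02,0,0],"rot":[0,0,0],"fingers":-1},{"travel":[-0.03,0,0],"rot":[0,0,0],"fingers":-1},{"travel":[-0.03,0,0],"rot":[0,0,0],"fingers":-1}]'
python3 go.py 0 0 .001
```

```text
clock: 18.0
tcp_pos: [0.5946, 0.1399, 0.1376]
orientation: [-0.144, 0.739, 0.636, 0.167]
wrist_force: [1.3, 8.3, -3.2]
finger_gap: 0.0258
grip_force: 99.8
shoe coords of battery [-0.005   0.0012  0.0011]
tgt [0.5964 0.1444 0.1397] travel [0.043 0.01  0.001] rot [-0.0004 -0.0054  0.0005] [-0.12  0.37 -0.17  1.01  0.44  1.6 ] [ 1.3  8.3 -3.2] 0.025828510644394682 99.8406457901001
```

The catch holds: an 8 N pull does not move the battery further, after the expected 4 mm of play. I centre it in that play, release, and retreat square to the deck.

```bash
python3 -m pendant '[{"travel":[0.03,0,0],"rot":[0,0,0],"fingers":-1},{"travel":[0.055,0,0],"rot":[0,0,0],"fingers":-1},{"travel":[0.055,0,0],"rot":[0,0,0],"fingers":-1}]'
python3 go.py 0 0 .001
python3 -m pendant '[{"travel":[0,0,0],"rot":[0,0,0],"fingers":0.6},{"travel":[0,0,0],"rot":[0,0,0],"fingers":0.6},{"travel":[0,0,0],"rot":[0,0,0],"fingers":0.6},{"travel":[0,0,0],"rot":[0,0,0],"fingers":0.6},{"travel":[0,0,-0.2],"rot":[0,0,0],"fingers":0.6},{"travel":[-0.1,0,-0.5],"rot":[0,0,0],"fingers":0.6},{"travel":[-0.4,0,-0.9],"rot":[0,0,0],"fingers":0.6},{"travel":[-0.8,0,-0.9],"rot":[0,0,0],"fingers":0.6},{"travel":[-0.8,0,-0.9],"rot":[0,0,0],"fingers":0.6}]'
python3 jar.py
python3 - <<'E'
from h import *
z=np.load('shoe.npz'); B=np.c_[z['x'],z['y'],z['n']]; O=z['c0']-.013*z['n']
s,im,d=snap('wrist'); b=snap('side')[1][150:330,160:400]
cv2.imwrite('pics/end.png',np.hstack([cv2.resize(im,(400,300)),cv2.resize(b,(400,300))]))
v,u=np.nonzero(d>0); Q=(world('wrist',np.c_[u,v],d[v,u],s)-O)@B; hs=cv2.cvtColor(im,cv2.COLOR_BGR2HSV)[v,u].astype(int)
for n,a,b_ in [('rib',5,20),('stripe',21,37)]:
    k=(hs[:,0]>=a)&(hs[:,0]<=b_)&(hs[:,1]>130)&(hs[:,2]>70)&(abs(Q[:,0])<.08)&(abs(Q[:,1])<.05)&(Q[:,2]>.03)&(Q[:,2]<.09)
    if n=='rib': k&=Q[:,2]>.06
    print(n,k.sum(),np.percentile(Q[k],[2,50,98],axis=0).round(4).tolist() if k.any() else '')
    if k.sum()>50: print(cv2.minAreaRect((Q[k,:2]*1000).astype(np.float32)))
E
```

```text
clock: 18.3
tcp_pos: [0.5955, 0.1432, 0.1396]
orientation: [-0.142, 0.74, 0.636, 0.165]
wrist_force: [-0.8, -0.5, -4.9]
finger_gap: 0.0259
grip_force: 100.2
shoe coords of battery [-0.0013  0.0008  0.0014]
tgt [0.5964 0.1444 0.1397] travel [0.01  0.006 0.003] rot [ 0.0004  0.0005 -0.0009] [-0.11  0.37 -0.17  1.01  0.44  1.62] [-0.8 -0.5 -4.9] 0.025890630527495902 100.21979212760925
clock: 19.2
tcp_pos: [0.5755, 0.007, 0.1959]
orientation: [-0.141, 0.742, 0.634, 0.165]
wrist_force: [-0.6, 0.7, -0.1]
finger_gap: 0.0683
grip_force: 0.0
scene ((0.4496784508228302, -0.26678940653800964), 0.04867051914334297) [ 0.45200597 -0.26692597  0.07533993] 497 [ 0.4020473  -0.31491376 -0.0011594 ] [ 0.50500843 -0.21840849  0.07996349]
side ((0.44405320286750793, -0.26975566148757935), 0.04674556106328964) [ 0.4423756  -0.27047344  0.07483827] 1046 [ 0.39193741 -0.31887279  0.00377921] [ 0.4890349  -0.22511327  0.08060706]
[0.57521882 0.00856253 0.19568005] 19.25
rib 4774 [[-0.0309, -0.0137, 0.0636], [-0.0015, -0.0005, 0.0658], [0.0251, 0.0128, 0.0673]]
((-2.5720386505126953, -0.4451122283935547), (59.31416702270508, 28.009502410888672), 0.2521645426750183)
stripe 2009 [[0.0312, -0.0259, 0.0386], [0.0383, -0.0006, 0.0404], [0.0448, 0.0248, 0.0418]]
((38.373779296875, -0.38439369201660156), (53.09599304199219, 15.438409805297852), 89.82318878173828)
```

View pics/end.png

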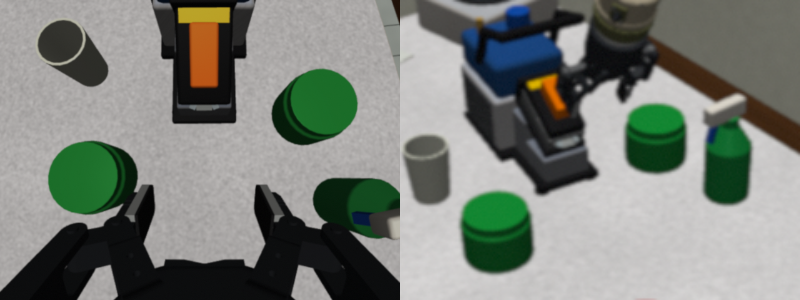

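The battery is seated on the rail, with its rib at wrist view (204,55), 2.6 mm below nominal home along the rail and aligned. The bystanders in view look unmoved, the jar is within 8 mm of the marker's centre, and the robot is clear, so I hand in.

```bash
python3 -c "
from workcell import env
print(env.hand_in())"
```

```text
the job is handed in; nothing more can be done
None
```

I handed the job in at about 19 s of the 64 s allowed: the jar measured within about 8 mm of the marker's centre, and the battery is seated on the rail and held by the catch (it held against an 8 N pull); the hand-in returned no verdict.

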